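Scrape the clay chips off the slab board

ROBOT

A 7-joint arm with a two-finger parallel gripper is mounted at the origin on the work surface. World frame = base frame: x ahead of the robot, y to its left, z up, the work surface at z = 0. Lengths are in m, angles in degrees, forces in N, time in s.
With the tool pointing down it reaches from about 0.425 to 0.875 m from the base axis. Payload 4.7 kg.
Tool frame: the origin (TCP) lies where the fingers leave the gripper's body, on its centre line; the fingertips stand 70 mm ahead of it and the grasp point (between the pads) lies 51 mm ahead of it (env.tip_reach is the distance from the TCP to the fingertips, in m); z points along the fingers, x is the direction in which the jaws open and shut, and the axes are right-handed (so a half turn about z gives the same grasp; the last joint's range is limited). The gripper opens to 87 mm and grips with 3 to 60 N. Pads are 19 mm wide; open, the fingers measure 117 mm over their backs; the gripper's body (75 mm by 190 mm) begins 51 mm behind the grasp point.
Start: joints at [76.667, 18.392, -4.016, 83.108, 1.295, 78.541, -3.26], TCP at [0.159, -0.63, 0.292] pointing down, gripper open.
Joint ranges: [-163.93, 163.93], [-17.29, 119.83], [-79.2, 71.16], [3.27, 140.29], [-89.18, 269.18], [5.43, 117.66], [-154.24, 154.24]. Speed limits (degrees/s): [147.25, 147.25, 180, 180, 180, 180, 180].

INTERFACE

Orientations are given as [roll, pitch, yaw] about the fixed x, y, z axes, in that order (R = Rz(yaw) Ry(pitch) Rx(roll)).
In Python, from cell import env, optics, order gives the robot as it stands.
- The arm moves only by the shell command python3 -m creep 'ROWS' [FORCE]. ROWS is JSON, a list of rows, each a list of 7 numbers: the shift along the tool's x, y, z in cm, then the turn, a rotation vector about the tool's x, y, z in rad, then the opening, from 0 (shut) to 1 (fully open). A call has 1 to 20 rows; each row shifts and turns the pose as measured when the row begins, along the tool's axes as they then stand; what a row does not reach is not made up. A row lasts 1/10 s, in which the tool goes at most 50 mm and 8.59 degrees, less where a joint would pass 70% of its speed; a pose out of reach is approached as far as the arm can. A call with a gripper value outside its range is refused whole. The fingers move at their own pace and stop on an object; FORCE is the grip in N (left out, the last holds). Time passes only in rows, so rows that do not move let the fingers close. It gives the time, the measured TCP pose, the force and the opening at its end, in the units of the state.
- env.get_obs(): the state, without advancing time (a new reading comes with each control period).
- optics.read_camera(name): name is "side" or "top"; returns a dict with "frame" (480x640x3 uint8, blue, green, red), "z_map" (480x640 float32, m along the optical axis (not along the pixel's ray), 0 where there is no reading), "fx", "fy", "cx", "cy" (pixels), "R" (3x3) and "t" (3): a world point X has camera coordinates R X + t. Camera axes: x right, y down, z forward; pixel columns grow to the right and rows downward; lengths in m; the calibration is good to about 2 mm. A picture is of the moment at which its call begins.
- order.sign_off(): hands the job in, once; it reports no verdict.
The state is a dict: "time_s": time; "qpos": joint angles; "joint_velocities": joint speeds; "effort": joint torques, N m; "tool_pos": TCP position; "tool_rot": TCP orientation; "force": force on the tool from outside, world axes, zero at the start; "wrist_torque": the same for the moment, N m; "grip_width": finger opening in m.
Only numpy, scipy, OpenCV 4.12 (cv2) and the standard library are available. Lean on these libraries where they do the work, as an engineer would, in place of code of your own. Each camera call takes 0.05 s, during which the arm holds its last target. There are 200 camera calls.

TASK

Stand the scraper block upright on its sole on the cork mat, let go of it, and take it again with a fresh hold. Then set its sole on the slab board behind the clay chips and wipe them all off the open end into the steel catch tray, keeping the sole pressed on the board to the end with more than the block's own weight (about 10 N) but never leaning hard on it, and without touching the chips with the fingers. Finally stand the scraper upright on the cork mat again, leaving everything else on the bench where it was.

Things in the scene. Friction and masses are not known exactly. Their poses are not given: they have to be found in the camera images.
- scraper: scraper block: flat wooden T, 28 mm thick, 0.25 kg, lying flat on the cork mat at the start. Origin on its underside as it lies. Own x points to the working sole, y along the sole, z up through the thickness. Wide blade: x 7.5 to 47.5 mm, 120 mm in y. Narrow grip: x -49 to 7.5 mm, 46 mm in y. Standing on its sole, x points down and it is 96.5 mm tall
- sole (a point): centre of the scraper's sole (flat end face, 120 x 28 mm), at x = 47.5, z = 14 mm in the scraper's frame; axes as the scraper's
- mat: flat cork mat fixed to the bench, 220 mm in its x by 200 mm in its y, 5 mm thick; origin at the centre of its underside
- board: grey slab board fixed on the bench, 260 mm long in its y, top face 52 mm above the bench; origin on the bench under its centre, z up. A wooden guide strip 12 mm high runs along each long side; the channel between them is 132 mm wide in x. Open at both ends; beyond its +y end stands the catch tray
- board_top (a point): centre of the board's top face, axes as the board's
- tray: open steel catch tray fixed against the +y end of the board, 170 mm in x, 120 mm in y, 44 mm high, walls 4 mm; origin at the centre of its underside, axes as the board's; its near outer wall is 2 mm from the board's end
- chip0: loose chip of fired clay lying on the board, about 25 x 23 mm and 9 mm thick; origin at the centre of its underside
- chip1: loose chip of fired clay lying on the board, about 25 x 23 mm and 9 mm thick; origin at the centre of its underside
- chip2: loose chip of fired clay lying on the board, about 25 x 23 mm and 9 mm thick; origin at the centre of its underside
- chip3: loose chip of fired clay lying on the board, about 25 x 23 mm and 9 mm thick; origin at the centre of its underside
- chip4: loose chip of fired clay lying on the board, about 25 x 23 mm and 9 mm thick; origin at the centre of its underside
- bowl: white ceramic bowl, 70 mm across, 40 mm tall; a bystander, origin at the centre of its underside as it was put
- cone: small terracotta cone, 48 mm across at the foot, 50 mm tall; a bystander, origin at the centre of its underside as it was put
- brush: brush lying down, 170 mm long; a bystander, origin at the centre of its underside as it was put
- jar: capped glass jar, 72 mm across, 100 mm tall; a bystander, origin at the centre of its underside as it was put
- mug: blue ceramic mug, 76 mm across, 85 mm tall; a bystander, origin at the centre of its underside as it was put
- prop: plaster tube standing on end, 40 mm across, 50 mm tall; a bystander, origin at the centre of its underside as it was put
There are look-alikes about, which are no part of the job. There is more than one size of the scraper; the one meant has the size given above.

How it is judged (in metres and radians):
On the way, in this order (a step that is already met when the one before it is completed fails the run):
1. the scraper stands upright on its sole on the cork mat, let go (angle between scraper's own x axis and vertical above 3 rad and z of sole in the frame of mat below 0.011 m and x of sole in the frame of mat between -0.11 and 0.11 m and y of sole in the frame of mat between -0.1 and 0.1 m and contact force between the fingers and scraper below 0.1 N and linear speed of scraper below 0.02 m/s), for 0.2 s.
2. held, the scraper's sole is pressed on the slab board with 5 to 30 N at the end away from the tray, behind the chips (contact force between scraper and board between 5 and 30 N and contact force between the fingers and scraper above 1 N and angle between scraper's own x axis and vertical above 2.9 rad and x of sole in the frame of board_top between -0.03 and 0.03 m and y of sole in the frame of board_top below -0.075 m), for 0.1 s.
3. held, the scraper's sole is still pressed with 5 to 30 N on the last 50 mm of the board, at the tray (contact force between scraper and board between 5 and 30 N and contact force between the fingers and scraper above 1 N and angle between scraper's own x axis and vertical above 2.9 rad and x of sole in the frame of board_top between -0.03 and 0.03 m and y of sole in the frame of board_top above 0.08 m), for 0.1 s.
At the end, for the whole second after the job is handed in: All five chips lie at rest inside the catch tray, below its rim; the scraper stands on its sole on the cork mat (upright within 8 degrees, sole centre over the mat), at rest and let go (all of step 1 and x of chip0 in the frame of tray between -0.083 and 0.083 m and y of chip0 in the frame of tray between -0.058 and 0.058 m and z of each of chip0, chip1, chip2, chip3, chip4 in the frame of tray below 0.044 m and linear speed of each of chip0, chip1, chip2, chip3, chip4 below 0.03 m/s and x of chip1 in the frame of tray between -0.083 and 0.083 m and y of chip1 in the frame of tray between -0.058 and 0.058 m and x of chip2 in the frame of tray between -0.083 and 0.083 m and y of chip2 in the frame of tray between -0.058 and 0.058 m and x of chip3 in the frame of tray between -0.083 and 0.083 m and y of chip3 in the frame of tray between -0.058 and 0.058 m and x of chip4 in the frame of tray between -0.083 and 0.083 m and y of chip4 in the frame of tray between -0.058 and 0.058 m); the robot touches nothing.
It fails at once if the scraper is pressed on the board with more than 90 N (contact force between scraper and board above 90 N).
It fails at once if the fingers touch a chip (contact force between the fingers and chip0 above 0.3 N or contact force between the fingers and chip1 above 0.3 N or contact force between the fingers and chip2 above 0.3 N or contact force between the fingers and chip3 above 0.3 N or contact force between the fingers and chip4 above 0.3 N).
It fails at once if a bystander is moved more than 30 mm (distance of any of bowl, cone, brush, jar, mug, prop from where it was at the start of the episode above 0.03 m).
It also fails if it takes over 72 s, if anything falls off the work surface, if the arm or the gripper's body presses on something with over 40 N, if the wrist force passes 120 N, or if a joint passes its speed limit or range.

## Working session

There is one attempt and no reset: what is moved stays moved. The work goes in short steps, Python scripts to look and compute and a shell command to move; the robot and the scene stay as the last step left them, time stands still between calls to the robot, and variables do not carry over. Pictures are saved under pics/ and viewed, on a budget of 10 in all, crops included, one or two more only if the job needs it, and the job is handed in when it is done.

```bash
ls && mkdir -p pics && cat > h.py <<'E'
import numpy as np, cv2
from cell import env, optics, order
from scipy.spatial.transform import Rotation as Rn
def snap(name, fn=None):
    c=optics.read_camera(name)
    if fn: cv2.imwrite('pics/'+fn,c['frame'])
    z=c['z_map']; v,u=np.mgrid[0:480,0:640]
    P=np.stack([(u-c['cx'])/c['fx']*z,(v-c['cy'])/c['fy']*z,z],-1)
    W=(P-np.array(c['t']))@np.array(c['R'])
    W[z==0]=np.nan
    return c,W
E
python3 - <<'E'
from h import *
print(env.get_obs(), env.tip_reach)
for n in('top','side'):
    c,W=snap(n,n+'0.png'); np.save(n+'0.npy',W); print(n,c['fx'],c['R'],c['t'])
E
```

```text
pics
{'time_s': 0.0, 'qpos': array([76.66507938, 18.43904368, -4.01786997, 83.17423329,  1.29473026,
       78.54236196, -3.25735901]), 'joint_velocities': array([-0.08053032,  0.02013932, -0.07856511, -0.07313601,  0.0227423 ,
        0.01265253,  0.04534209]), 'effort': array([-2.30766454e-04, -4.91282701e+01, -4.03702240e-01, -3.12526023e+01,
       -6.39276858e-02,  4.38099552e-02,  1.71464258e-04]), 'tool_pos': array([ 0.15869861, -0.62989019,  0.29116776]), 'tool_rot': array([ 1.79995190e+02,  1.10398680e-01, -7.58505429e+01]), 'force': array([-0.10786553,  1.10847511, -0.37590867]), 'wrist_torque': array([-0.02179882, -0.0162284 ,  0.00969682]), 'grip_width': 0.08672779013412346} 0.0697
top 447.6135624066258 [[ 0.02130487 -0.99972019 -0.01027806]
 [-0.98482086 -0.01921381 -0.1725071 ]
 [ 0.17226135  0.01379729 -0.98495465]] [-0.13600732  0.53343537  1.00855224]
side 558.1811370065622 [[-0.73877144 -0.67394688 -0.00351624]
 [-0.48296509  0.53304431 -0.69470029]
 [ 0.4700654  -0.51152651 -0.71929073]] [0.28414643 0.35122711 1.00364132]
```

View pics/top0.png

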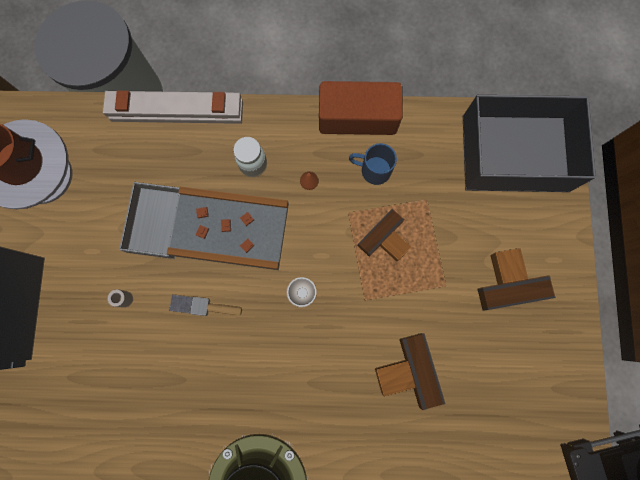

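View pics/side0.png

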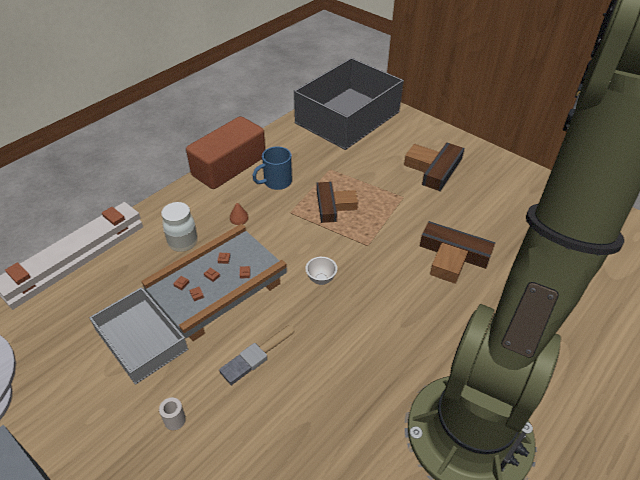

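The top view shows the scraper lying on the mat, with its blade around (381,232) and its grip ending near (400,250). The board is centred near (228,228) and the tray near (150,220). The chips are at (202,212), (202,232), (226,225), (247,219) and (247,245). The bowl at (301,292), cone at (309,181) and jar at (249,155) stand close by. Next I measure these.

```bash
cat > m.py <<'E'
from h import *
W=np.load('top0.npy'); im=cv2.imread('pics/top0.png')
V,U=np.mgrid[0:480,0:640]
def box(u0,u1,v0,v1): return (U>u0)&(U<u1)&(V>v0)&(V<v1)
def rect(m,n):
    P=W[m][:,:2].astype(np.float32); (c,s,a)=cv2.minAreaRect(P); print(n,'c',np.round(c,4),'size',np.round(s,4),'ang',round(a,1),'n',len(P),'z',np.round(np.median(W[m][:,2]),4))
    return cv2.boxPoints((c,s,a))
z=W[...,2]
print('bench z',np.nanmedian(z[box(300,340,350,400)]))
rect(box(340,455,195,305)&(z>.002)&(z<.009),'mat')
s=box(340,455,195,305)&(z>.029)&(z<.037)
rect(s,'scraper all')
b=im.astype(int); br=b.sum(2)
print('bright pct',np.percentile(br[s],[5,25,50,75,95]))
rect(s&(br<215),'dark blade'); rect(s&(br>235),'grip')
for n,bx in(('L1',(465,565,240,315)),('L2',(370,450,325,415))):
    rect(box(*bx)&(z>.02),n)
bb=box(160,295,180,275)
rect(bb&(z>.048)&(z<.056),'board top'); rect(bb&(z>.059),'strips+chips'); rect(bb&(z>.048),'board all')
red=(b[...,2]>1.5*b[...,0])&(b[...,2]>1.5*b[...,1])
for i,(u,v) in enumerate([(202,212),(202,232),(226,225),(247,219),(247,245)]):
    rect(box(u-9,u+9,v-9,v+9)&(z>.0565)&(z<.0625),'chip%d'%i)
rect(box(115,182,178,262)&(z>.035)&(z<.048),'tray rim')
for n,bx in dict(bowl=(285,318,276,308),cone=(299,320,170,191),jar=(230,268,135,176),mug=(345,400,140,186)).items():
    m=box(*bx)&(z>.01); print(n,np.round(np.nanmean(W[m],0),3),'zmax',np.round(np.nanmax(z[m]),3))
E
python3 m.py
```

```text
bench z -0.0007505627175155413
mat c [ 0.5446 -0.3232] size [0.2686 0.2825] ang 1.0 n 5574 z 0.0044
scraper all c [ 0.5634 -0.2977] size [0.0962 0.1209] ang 47.5 n 1197 z 0.0323
bright pct [153. 163. 169. 252. 264.]
dark blade c [ 0.5639 -0.2963] size [0.0926 0.1197] ang 47.6 n 770 z 0.0323
grip c [ 0.5635 -0.2977] size [0.0962 0.1206] ang 47.5 n 416 z 0.0323
L1 c [ 0.4793 -0.5878] size [0.1289 0.1631] ang 11.3 n 2550 z 0.0366
L2 c [ 0.2497 -0.334 ] size [0.1607 0.1294] ang 16.0 n 2759 z 0.0365
board top c [0.5744 0.0872] size [0.2613 0.1535] ang 83.7 n 5158 z 0.0513
strips+chips c [0.58   0.0861] size [0.2607 0.1651] ang 83.6 n 1970 z 0.0627
board all c [0.58   0.0864] size [0.2615 0.1651] ang 83.6 n 7335 z 0.0523
chip0 c [0.6149 0.1499] size [0.0221 0.025 ] ang 14.0 n 77 z 0.0604
chip1 c [0.5697 0.1494] size [0.0285 0.0266] ang 68.6 n 87 z 0.06
chip2 c [0.5825 0.0912] size [0.0282 0.0336] ang 80.8 n 93 z 0.0602
chip3 c [0.6008 0.0425] size [0.0254 0.0235] ang 38.5 n 79 z 0.0601
chip4 c [0.5357 0.0409] size [0.0226 0.0279] ang 46.3 n 89 z 0.0607
tray rim c [0.5997 0.2615] size [0.1523 0.1707] ang 83.4 n 488 z 0.0423
bowl [ 0.434 -0.089  0.026] zmax 0.044
cone [ 0.71  -0.1    0.027] zmax 0.053
jar [0.746 0.039 0.08 ] zmax 0.105
mug [ 0.748 -0.262  0.054] zmax 0.089
```

```bash
cat >> h.py <<'E'
def tcpR(): 
    o=env.get_obs(); return np.array(o['tool_pos']),Rn.from_euler('xyz',o['tool_rot'],degrees=True)
def plan(p,R=None):
    """print turn (tool rotvec) then shift in cm in axes after turning, and in present axes"""
    p0,R0=tcpR(); R=R0 if R is None else R
    print('turn',np.round((R0.inv()*R).as_rotvec(),3),'then shift cm',np.round(R.inv().apply(np.array(p)-p0)*100,2),'| now-axes',np.round(R0.inv().apply(np.array(p)-p0)*100,2))
def down(yaw,a=0): # tool down, tool x at yaw deg, then tilt a deg about tool x
    return Rn.from_euler('xyz',[180,0,yaw],degrees=True)*Rn.from_euler('x',a,degrees=True)
def st():
    o=env.get_obs(); print('t',round(o['time_s'],2),'p',np.round(o['tool_pos'],4),'rpy',np.round(o['tool_rot'],1),'q',np.round(o['qpos'],1),'F',np.round(o['force'],1),'T',np.round(o['wrist_torque'],2),'w',round(o['grip_width'],4))
E
python3 - <<'E'
from h import *
plan([.54,-.323,.20],down(-42.5,20))
W=np.load('top0.npy'); im=cv2.imread('pics/top0.png').astype(int)
print('mat centre px',W[250,397],'corners',[W[v,u] for u,v in((352,212),(426,203),(442,286),(367,297))])
E
```

```text
turn [ 0.339 -0.1   -0.576] then shift cm [  7.38 -42.36  25.13] | now-axes [-20.43 -44.48   9.16]
mat centre px [ 0.5360795  -0.31401905  0.03535987] corners [array([ 0.63491155, -0.20861234,  0.00450665]), array([ 0.66096063, -0.39185856,  0.00595887]), array([ 0.45569041, -0.42642979,  0.00424623]), array([ 0.42548455, -0.24608993,  0.00603664])]
```

```bash
python3 -m creep '[[0,0,0,0.068,-0.02,-0.115,1],[0,0,0,0.068,-0.02,-0.115,1],[0,0,0,0.068,-0.02,-0.115,1],[0,0,0,0.068,-0.02,-0.115,1],[0,0,0,0.068,-0.02,-0.115,1],[0.7,-3.85,2.3,0,0,0,1],[0.7,-3.85,2.3,0,0,0,1],[0.7,-3.85,2.3,0,0,0,1],[0.7,-3.85,2.3,0,0,0,1],[0.7,-3.85,2.3,0,0,0,1],[0.7,-3.85,2.3,0,0,0,1],[0.7,-3.85,2.3,0,0,0,1],[0.7,-3.85,2.3,0,0,0,1],[0.7,-3.85,2.3,0,0,0,1],[0.7,-3.85,2.3,0,0,0,1]]' 50; python3 -c "
from h import *
st(); plan([.54,-.323,.20],down(-42.5,20)); plan([.54,-.323,.076],down(-42.5,20))"
```

```text
time_s: 1.6
tool_pos: [0.5059, -0.3407, 0.2]
tool_rot: [-159.1, 0.4, -42.3]
force: [0.3, -1.1, 0.5]
grip_width: 0.087
t 1.6 p [ 0.5059 -0.3407  0.2   ] rpy [-159.1    0.4  -42.3] q [ 60.8  19.2 -23.2  96.8 -14.8  65.4   2.6] F [ 0.3 -1.1  0.5] T [-0.43  0.25 -0.05] w 0.087
turn [-0.015  0.009  0.001] then shift cm [ 1.32 -3.39  1.23] | now-axes [ 1.33 -3.37  1.27]
turn [-0.015  0.009  0.001] then shift cm [ 1.32  0.85 12.88] | now-axes [ 1.43  1.06 12.86]
```

```bash
python3 -m creep '[[1.35,-3.4,1.25,-0.015,0.009,0,1],[0,0.9,2.4,0,0,0,1],[0,1,2.8,0,0,0,1],[0,1,2.8,0,0,0,1],[0,0,0,0,0,0,1]]'; python3 - <<'E'
from h import *
st(); plan([.54,-.323,.076],down(-42.5,20))
c,W=snap('top','t1.png')
cv2.imwrite('pics/t1c.png',cv2.resize(c['frame'][150:350,250:500],None,fx=3,fy=3)[:600,:750])
E
```

```text
time_s: 2.1
tool_pos: [0.5479, -0.3099, 0.1113]
tool_rot: [-159.7, 0.1, -41.5]
force: [-1.2, -0.5, -0.5]
grip_width: 0.087
t 2.1 p [ 0.5479 -0.3099  0.1113] rpy [-1.597e+02  1.000e-01 -4.150e+01] q [ 55.9  26.  -23.9  99.1 -12.1  55.   -0.3] F [-1.2 -0.5 -0.5] T [-0.31  0.31  0.05] w 0.087
turn [-0.005  0.007  0.016] then shift cm [0.3  2.62 2.81] | now-axes [0.28 2.64 2.79]
```

View pics/t1c.png

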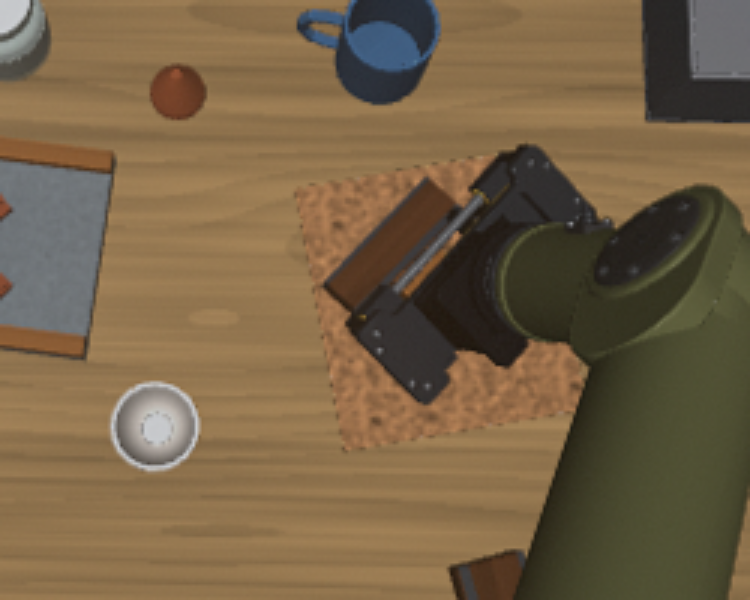

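```bash
python3 -m creep '[[0.3,2.6,0,0,0,0.016,1],[0,0,0,0,0,0,1]]'; python3 -c "
from h import *
st(); plan([.54,-.323,.076],down(-42.5,20))"
```

```text
time_s: 2.35
tool_pos: [0.5356, -0.3332, 0.107]
tool_rot: [-159.7, 0.0, -42.4]
force: [-1.3, -1.0, 0.5]
grip_width: 0.0872
t 2.35 p [ 0.5356 -0.3332  0.107 ] rpy [-159.7    0.   -42.4] q [ 57.6  26.6 -23.1  98.7 -12.3  55.2   1.4] F [-1.3 -1.   0.5] T [-0.36  0.29  0.04] w 0.0872
turn [-0.005  0.001  0.001] then shift cm [-0.36  0.08  3.27] | now-axes [-0.36  0.1   3.27]
```

```bash
python3 -m creep '[[-0.35,0.05,1.6,0,0,0,1],[0,0,1.2,0,0,0,1],[0,0,0.3,0,0,0,1]]'; python3 -c "
from h import *
st(); plan([.54,-.323,.076],down(-42.5,20))"
```

```text
time_s: 2.65
tool_pos: [0.5408, -0.3287, 0.0818]
tool_rot: [-159.7, -0.5, -42.8]
force: [0.9, 0.1, 0.0]
grip_width: 0.0874
t 2.65 p [ 0.5408 -0.3287  0.0818] rpy [-159.7   -0.5  -42.8] q [ 56.9  28.3 -23.1  99.8 -12.   51.8   1.1] F [0.9 0.1 0. ] T [-0.36  0.26  0.01] w 0.0874
turn [-0.005 -0.009 -0.002] then shift cm [-0.45 -0.15  0.67] | now-axes [-0.45 -0.15  0.66]
```

Now I'll finish the descent, shut the jaws at 60 N, then lift.

```bash
python3 -m creep '[[-0.45,-0.15,0.6,0,-0.009,0,1],[0,0,0,0,0,0,1],[0,0,0,0,0,0,0],[0,0,0,0,0,0,0],[0,0,0,0,0,0,0],[0,0,0,0,0,0,0],[0,0,0,0,0,0,0],[0,0,0,0,0,0,0]]' 60; python3 -c "
from h import *
st()"
```

```text
time_s: 3.45
tool_pos: [0.5411, -0.3238, 0.0789]
tool_rot: [-159.7, -0.1, -42.6]
force: [-1.0, 0.4, 0.9]
grip_width: 0.047
t 3.45 p [ 0.5411 -0.3238  0.0789] rpy [-1.597e+02 -1.000e-01 -4.260e+01] q [ 56.6  28.4 -23.1 100.  -12.   51.7   0.9] F [-1.   0.4  0.9] T [-0.12  0.42  0.17] w 0.047
```

```bash
python3 -m creep '[[0,-1.3,-3.6,0,0,0,0],[0,-1.3,-3.6,0,0,0,0],[0,-1.3,-3.6,0,0,0,0],[0,-1.3,-3.6,0,0,0,0],[0,0,0,0,-0.05,-0.139,0],[0,0,0,0,-0.05,-0.139,0],[0,0,0,0,-0.05,-0.139,0],[0,0,0,0,-0.05,-0.139,0],[0,0,0,0,-0.05,-0.139,0],[0,0,0,0,-0.05,-0.139,0],[0,0,0,0,-0.05,-0.139,0],[0,0,0,0,-0.05,-0.139,0]]'; python3 -c "
from h import *
st()"
```

```text
time_s: 4.65
tool_pos: [0.5333, -0.3271, 0.2305]
tool_rot: [-159.8, 0.2, 26.4]
force: [-0.4, 0.0, -2.8]
grip_width: 0.0452
t 4.65 p [ 0.5333 -0.3271  0.2305] rpy [-159.8    0.2   26.4] q [ 55.6  32.3 -32.1  77.3   4.2  90.9  51. ] F [-0.4  0.  -2.8] T [-0.56 -0.43 -0.  ] w 0.0452
```

```bash
python3 -m creep '[[0,0,0,0,-0.05,-0.139,0],[0,0,0,0,-0.05,-0.139,0],[0,0,0,0,-0.05,-0.139,0],[0,0,0,0,-0.05,-0.139,0],[0,0,0,-0.145,0,0,0],[0,0,0,-0.145,0,0,0],[0,0,0,-0.145,0,0,0],[0,0,0,-0.145,0,0,0],[0,0,0,-0.145,0,0,0],[0,0,0,-0.145,0,0,0],[0,0,0,-0.145,0,0,0],[0,0,0,-0.145,0,0,0]]'; python3 -c "
from h import *
st()"
```

```text
time_s: 5.85
tool_pos: [0.5332, -0.3256, 0.2178]
tool_rot: [132.4, -0.3, 61.1]
force: [3.4, 3.3, -2.4]
grip_width: 0.0456
t 5.85 p [ 0.5332 -0.3256  0.2178] rpy [132.4  -0.3  61.1] q [ 74.   -0.5 -44.1 125.9 -10.    7.  100.2] F [ 3.4  3.3 -2.4] T [0.99 0.76 0.34] w 0.0456
```

```bash
python3 -m creep '[[0,0,0,0,-0.11,0.099,0],[0,0,0,0,-0.11,0.099,0],[0,0,0,0,-0.11,0.099,0],[0,0,0,0,-0.11,0.099,0],[0,0,0,0,-0.11,0.099,0],[0,0,0,0,-0.11,0.099,0],[0,0,0,-0.1,0,0,0],[0,0,0,-0.1,0,0,0]]'; python3 -c "
from h import *
st()"
```

```text
time_s: 6.65
tool_pos: [0.5206, -0.3108, 0.1928]
tool_rot: [132.1, 0.4, 44.0]
force: [-0.0, -0.9, -3.0]
grip_width: 0.0455
t 6.65 p [ 0.5206 -0.3108  0.1928] rpy [132.1   0.4  44. ] q [ 67.1   1.8 -48.4 128.   74.8  21.9  -1.4] F [-0.  -0.9 -3. ] T [ 0.84  0.78 -0.1 ] w 0.0455
```

```bash
python3 -m creep '[[0,0,0,0,-0.11,0.099,0],[0,0,0,0,-0.11,0.099,0],[0,0,0,0,-0.11,0.099,0],[0,0,0,0,-0.11,0.099,0],[0,0,0,-0.13,0,0,0],[0,0,0,-0.13,0,0,0],[0,0,0,-0.13,0,0,0],[0,0,0,0,0,0,0]]'; python3 -c "
from h import *
st()"
```

```text
time_s: 7.45
tool_pos: [0.5155, -0.3086, 0.1857]
tool_rot: [109.2, 0.5, 9.3]
force: [-0.9, 1.0, -3.8]
grip_width: 0.0456
t 7.45 p [ 0.5155 -0.3086  0.1857] rpy [109.2   0.5   9.3] q [ 40.1  26.6 -43.8 121.4  95.5  83.9 -48.2] F [-0.9  1.  -3.8] T [ 1.78  0.22 -0.09] w 0.0456
```

View side.

```bash
python3 - <<'E'
from h import *
c,W=snap('side','s1.png'); np.save('s1.npy',W)
c2,W2=snap('top'); np.save('t2.npy',W2)
a=c['frame'][60:360,180:500]; b=c2['frame'][150:350,330:500]
cv2.imwrite('pics/s1c.png',np.hstack([cv2.resize(a,(480,450)),cv2.resize(b,(320,450))]))
E
```

```text
(no output)
```

View pics/s1c.png

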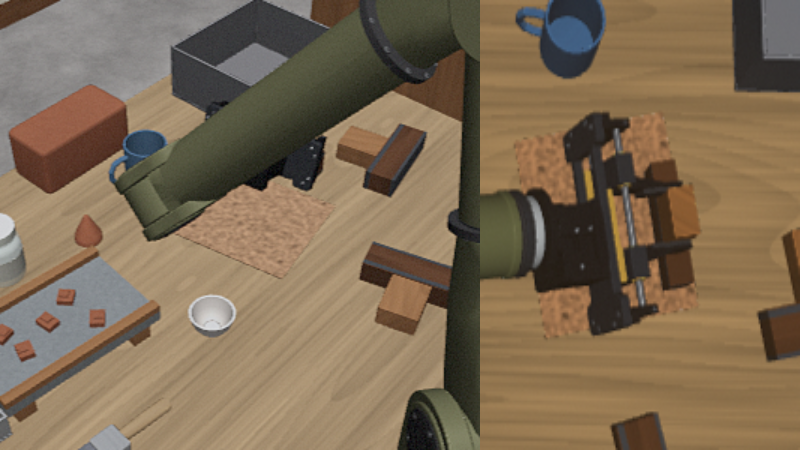

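```bash
python3 - <<'E'
from h import *
W=np.load('t2.npy'); V,U=np.mgrid[0:480,0:640]
p,R=tcpR(); g=p+.051*R.apply([0,0,1]); print('grasp pt',g.round(4),'tilt deg expected from vertical',)
L=R.inv().apply((W.reshape(-1,3)-g)).reshape(W.shape)
m=(abs(L[...,0])<.02)&(abs(L[...,1])<.06)&(abs(L[...,2])<.06)&(W[...,2]>g[2])
P=W[m]; print(len(P),P.min(0).round(3),P.max(0).round(3))
# top face plane, robust
m2=P[P[:,2]>P[:,2].max()-.02]
for _ in range(4):
    A=np.c_[m2[:,:2],np.ones(len(m2))]; k=np.linalg.lstsq(A,m2[:,2],rcond=None)[0]; r=m2[:,2]-A@k; m2=m2[abs(r)<max(.001,1.5*r.std())]
n=np.array([-k[0],-k[1],1]);n/=np.linalg.norm(n); print('n',n.round(3),'tilt',np.degrees(np.arccos(n[2])).round(2),len(m2),r.std(),'centre',m2.mean(0).round(4)); print(cv2.minAreaRect(m2[:,:2].astype(np.float32)))
E
```

```text
grasp pt [ 0.5238 -0.3577  0.1721] tilt deg expected from vertical
329 [ 0.504 -0.385  0.173] [ 0.547 -0.332  0.203]
n [0.019 0.022 1.   ] tilt 1.69 179 0.00099876746914948 centre [ 0.5255 -0.3682  0.1987]
((0.5258712768554688, -0.3681260943412781), (0.039685916155576706, 0.027769561856985092), 8.006650924682617)
```

```bash
python3 -c "
from h import *
p,R=tcpR(); plan(p+[.012,.035,0]); plan(p+[0,0,-.09])"
```

```text
turn [0. 0. 0.] then shift cm [ 1.74 -1.07 -3.09] | now-axes [ 1.74 -1.07 -3.09]
turn [0. 0. 0.] then shift cm [ 0.04 -8.5   2.96] | now-axes [ 0.04 -8.5   2.96]
```

```bash
python3 -m creep '[[0.9,-0.5,-1.5,0,0,0,0],[0.9,-0.5,-1.5,0,0,0,0],[0,-1.7,0.6,0,0,0,0],[0,-1.7,0.6,0,0,0,0],[0,-1.7,0.6,0,0,0,0],[0,-1.7,0.6,0,0,0,0],[0,-0.6,0.2,0,0,0,0],[0,-0.2,0.07,0,0,0,0]]'; python3 -c "
from h import *
st()"
```

```text
time_s: 8.35
tool_pos: [0.5363, -0.275, 0.1188]
tool_rot: [109.8, -1.1, 8.5]
force: [0.6, 0.2, -1.4]
grip_width: 0.0455
t 8.35 p [ 0.5363 -0.275   0.1188] rpy [109.8  -1.1   8.5] q [ 33.9  37.1 -41.8 118.6  97.8  89.6 -56.5] F [ 0.6  0.2 -1.4] T [1.62 0.11 0.01] w 0.0455
```

```bash
python3 -m creep '[[0,-1.2,0.43,0,0.01,0.015,0],[0,-1.0,0.35,0,0,0,0],[0,-0.3,0.1,0,0,0,0],[0,-0.2,0.07,0,0,0,0],[0,-0.1,0.03,0,0,0,0]]'; python3 -c "
from h import *
st()"
```

```text
time_s: 8.85
tool_pos: [0.5398, -0.2753, 0.0933]
tool_rot: [109.7, -2.5, 8.6]
force: [0.0, -0.1, -2.4]
grip_width: 0.0458
t 8.85 p [ 0.5398 -0.2753  0.0933] rpy [109.7  -2.5   8.6] q [ 32.8  40.3 -40.4 118.3 100.1  90.  -60.3] F [ 0.  -0.1 -2.4] T [ 1.6   0.2  -0.04] w 0.0458
```

```bash
python3 -c "
from h import *
p,R=tcpR(); plan(p,Rn.from_euler('xyz',[109.5,0,8.6],degrees=True))"
```

```text
turn [-0.003 -0.016 -0.042] then shift cm [0. 0. 0.] | now-axes [0. 0. 0.]
```

```bash
python3 -m creep '[[0,0,0,0,-0.016,-0.042,0],[0,-0.2,0.07,0,0,0,0],[0,-0.15,0.05,0,0,0,0],[0,-0.15,0.05,0,0,0,0]]'; python3 - <<'E'
from h import *
st()
c,W=snap('top'); p,R=tcpR(); g=p+.051*R.apply([0,0,1])
L=R.inv().apply((W.reshape(-1,3)-g)).reshape(W.shape)
m=(abs(L[...,0])<.02)&(abs(L[...,1])<.06)&(abs(L[...,2])<.06)&(W[...,2]>g[2])
P=W[m]; m2=P[P[:,2]>P[:,2].max()-.01]; print('top z',np.median(m2[:,2]),m2.mean(0),'rel tcp',np.median(m2[:,2])-p[2])
E
```

```text
time_s: 9.25
tool_pos: [0.5405, -0.2752, 0.0895]
tool_rot: [109.6, -0.1, 8.6]
force: [-0.4, 1.3, 1.9]
grip_width: 0.0459
t 9.25 p [ 0.5405 -0.2752  0.0895] rpy [ 1.096e+02 -1.000e-01  8.600e+00] q [ 32.3  41.1 -40.  117.5  99.6  90.7 -58.1] F [-0.4  1.3  1.9] T [ 0.83  0.32 -0.2 ] w 0.0459
top z 0.10091039752206102 [ 0.54955792 -0.33469641  0.10078406] rel tcp 0.011405535612189294
```

```bash
python3 -m creep '[[0,0,0,0,0,0,0.7],[0,0,0,0,0,0,0.75],[0,0,0,0,0,0,0.8],[0,0,0,0,0,0,0.8],[0,0,-1,0,0,0,0.8],[0,0,-2,0,0,0,0.8],[0,0,-3,0,0,0,0.8],[0,0,-3,0,0,0,0.8],[0,0,-3,0,0,0,0.8]]'; python3 - <<'E'
from h import *
st()
c,W=snap('top','t3.png'); np.save('t3.npy',W)
cv2.imwrite('pics/t3c.png',cv2.resize(c['frame'][150:350,250:500],None,fx=2.4,fy=2.4))
E
```

```text
time_s: 10.2
tool_pos: [0.5214, -0.163, 0.1324]
tool_rot: [109.2, -0.1, 8.1]
force: [0.5, 0.8, -0.4]
grip_width: 0.0695
t 10.2 p [ 0.5214 -0.163   0.1324] rpy [ 1.092e+02 -1.000e-01  8.100e+00] q [ 24.9  38.3 -47.1 118.2  88.6 100.1 -59.5] F [ 0.5  0.8 -0.4] T [ 1.1  -0.    0.06] w 0.0695
```

View pics/t3c.png

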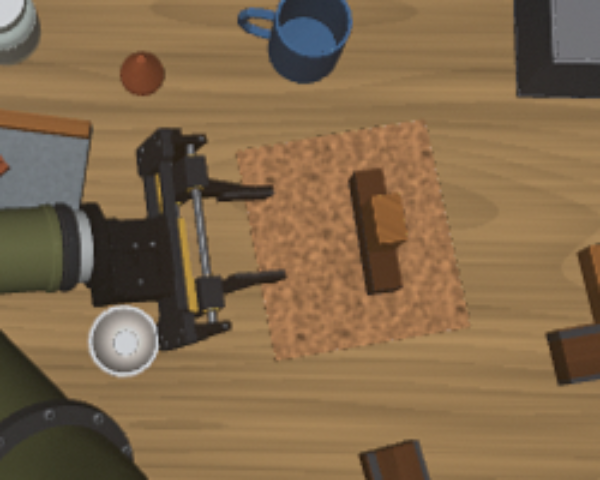

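```bash
cat > stand.py <<'E'
from h import *
def standing(W,c=(.549,-.333)):
    d=np.hypot(W[...,0]-c[0],W[...,1]-c[1])<.09
    z=W[...,2]
    t=W[d&(z>.09)&(z<.112)]
    r=cv2.minAreaRect(t[:,:2].astype(np.float32)); print('top face',np.round(np.r_[r[0],r[1],r[2]],4),'z',np.median(t[:,2]).round(4),len(t))
    A=np.c_[t[:,:2]-t[:,:2].mean(0),np.ones(len(t))]; k=np.linalg.lstsq(A,t[:,2],rcond=None)[0]; print('slopes deg',np.degrees(k[:2]).round(2))
    b=W[d&(z>.035)&(z<.05)]
    r=cv2.minAreaRect(b[:,:2].astype(np.float32)); print('shoulder',np.round(np.r_[r[0],r[1],r[2]],4),'z',np.median(b[:,2]).round(4),len(b))
if __name__=='__main__':
    standing(np.load('t3.npy'))
    p,R=tcpR(); plan(p+[0,0,.12],None); plan([.549,-.333,.25],down(-82))
E
python3 stand.py
```

```text
top face [ 0.5476 -0.3362  0.0464  0.0281  8.0724] z 0.1004 277
slopes deg [ 0.39 -3.07]
shoulder [ 0.5477 -0.3368  0.1205  0.0294  8.6459] z 0.0442 383
turn [0. 0. 0.] then shift cm [ 0.05 11.32 -3.97] | now-axes [ 0.05 11.32 -3.97]
turn [ 0.951 -0.965  1.355] then shift cm [ 17.75  -0.17 -11.64] | now-axes [ 0.06 16.85 12.9 ]
```

```bash
python3 -m creep '[[0,3.8,-1.3,0,0,0,1],[0,3.8,-1.3,0,0,0,1],[0,3.8,-1.3,0,0,0,1],[0,0,0,0.073,-0.074,0.104,1],[0,0,0,0.073,-0.074,0.104,1],[0,0,0,0.073,-0.074,0.104,1],[0,0,0,0.073,-0.074,0.104,1],[0,0,0,0.073,-0.074,0.104,1],[0,0,0,0.073,-0.074,0.104,1],[0,0,0,0.073,-0.074,0.104,1],[0,0,0,0.073,-0.074,0.104,1],[0,0,0,0.073,-0.074,0.104,1],[0,0,0,0.073,-0.074,0.104,1],[0,0,0,0.073,-0.074,0.104,1],[0,0,0,0.073,-0.074,0.104,1],[0,0,0,0.073,-0.074,0.104,1]]'; python3 -c "
from h import *
st(); plan([.5476,-.3365,.25],down(-81.6))"
```

```text
time_s: 11.85
tool_pos: [0.5224, -0.1383, 0.261]
tool_rot: [-179.1, 1.4, -82.2]
force: [-0.7, -0.1, -0.7]
grip_width: 0.0868
t 11.85 p [ 0.5224 -0.1383  0.261 ] rpy [-179.1    1.4  -82.2] q [ 66.8  13.3 -60.5  99.9  10.3  73.2 -78.2] F [-0.7 -0.1 -0.7] T [ 0.01  0.1  -0.  ] w 0.0868
turn [-0.017  0.025 -0.011] then shift cm [19.98  0.4   1.1 ] | now-axes [20.    0.2   0.59]
```

```bash
python3 -m creep '[[4,0,0.1,-0.017,0.025,-0.01,1],[4,0,0.1,0,0,0,1],[4,0,0.1,0,0,0,1],[4,0,0.1,0,0,0,1],[3.5,0,0,0,0,0,1],[0,0,0,0,0,0,1]]'; python3 -c "
from h import *
st(); plan([.5476,-.3365,.13],down(-81.6))"
```

```text
time_s: 12.45
tool_pos: [0.547, -0.3373, 0.2566]
tool_rot: [179.6, -0.2, -81.7]
force: [-0.6, -0.6, -0.4]
grip_width: 0.0871
t 12.45 p [ 0.547  -0.3373  0.2566] rpy [179.6  -0.2 -81.7] q [ 67.9  27.1 -52.3  85.5  21.9  78.3 -67.6] F [-0.6 -0.6 -0.4] T [-0.03  0.03  0.01] w 0.0871
turn [ 0.007 -0.004 -0.002] then shift cm [-0.07 -0.07 12.66] | now-axes [-0.12 -0.15 12.66]
```

```bash
python3 -m creep '[[-0.1,-0.1,3.5,0.007,0,0,1],[0,0,3.5,0,0,0,1],[0,0,2.5,0,0,0,1],[0,0,1.5,0,0,0,1],[0,0,0,0,0,0,1]]'; python3 -c "
from h import *
st(); plan([.5476,-.3365,.123],down(-81.6))"
```

```text
time_s: 12.95
tool_pos: [0.5484, -0.333, 0.1442]
tool_rot: [-180.0, -0.1, -81.5]
force: [0.2, -0.1, -0.2]
grip_width: 0.0869
t 12.95 p [ 0.5484 -0.333   0.1442] rpy [-1.80e+02 -1.00e-01 -8.15e+01] q [ 66.2  32.3 -49.5  92.7  26.2  67.3 -70.9] F [ 0.2 -0.1 -0.2] T [ 0.04 -0.01  0.  ] w 0.0869
turn [-0.    -0.002  0.001] then shift cm [0.34 0.13 2.12] | now-axes [0.33 0.13 2.12]
```

```bash
python3 -m creep '[[0.35,0.13,1.2,0,0,0,1],[0,0,0.8,0,0,0,1],[0,0,0.1,0,0,0,1]]'; python3 -c "
from h import *
st(); plan([.5476,-.3365,.123],down(-81.6))"
```

```text
time_s: 13.25
tool_pos: [0.5493, -0.3364, 0.1247]
tool_rot: [-179.8, -0.3, -81.5]
force: [0.7, 0.2, 0.0]
grip_width: 0.087
t 13.25 p [ 0.5493 -0.3364  0.1247] rpy [-179.8   -0.3  -81.5] q [ 65.8  33.6 -48.8  93.3  27.4  65.4 -71.2] F [0.7 0.2 0. ] T [ 0.06 -0.01 -0.02] w 0.087
turn [-0.003 -0.005  0.003] then shift cm [-0.01  0.17  0.17] | now-axes [-0.02  0.17  0.17]
```

```bash
python3 -m creep '[[0,0.15,0.1,0,-0.005,0,1],[0,0,0,0,0,0,0.3],[0,0,0,0,0,0,0],[0,0,0,0,0,0,0],[0,0,0,0,0,0,0],[0,0,0,0,0,0,0],[0,0,0,0,0,0,0],[0,0,0,0,0,0,0],[0,0,0,0,0,0,0]]' 60; python3 - <<'E'
from h import *
st()
p,R=tcpR()
b=np.array([.580,.0864]); ax=np.array([np.cos(np.radians(-6.4)),np.sin(np.radians(-6.4))]); ay=np.array([-ax[1],ax[0]])
for y in (-.115,.135): print(y,b+ay*y)
print('ax',ax,'ay',ay)
W=np.load('top0.npy')
for ch in [(0.6149,.1499),(.5697,.1494),(.5825,.0912),(.6008,.0425),(.5357,.0409)]:
    d=np.array(ch)-b; print(d@ax,d@ay)
E
```

```text
time_s: 14.15
tool_pos: [0.549, -0.3374, 0.1263]
tool_rot: [-179.6, -0.1, -81.5]
force: [-0.6, 1.7, 0.6]
grip_width: 0.031
t 14.15 p [ 0.549  -0.3374  0.1263] rpy [-1.796e+02 -1.000e-01 -8.150e+01] q [ 66.1  33.5 -48.9  93.2  27.1  65.5 -71. ] F [-0.6  1.7  0.6] T [ 0.32  0.07 -0.04] w 0.031
-0.115 [ 0.56718107 -0.02788331]
0.135 [0.59504831 0.22055867]
ax [ 0.99376792 -0.11146893] ay [0.11146893 0.99376792]
0.02760422318360319 0.06699452860069863
-0.017258352296352624 0.06145924890539242
0.001949368923311186 0.005048758342486682
0.025563858842398132 -0.04130785786125861
-0.03895208240342662 -0.05015451401854736
```

```bash
python3 -m creep '[[0,0,0,0,0,0,0],[0,0,0,0,0,0,0],[0,0,-1,0,0,0,0],[0,0,-3,0,0,0,0],[0,0,-3,0,0,0,0],[0,0,-3,0,0,0,0],[0,0,0,0,0,0,0]]'; python3 - <<'E'
from h import *
st()
c,W=snap('top','t4.png'); p,R=tcpR()
L=R.inv().apply((W.reshape(-1,3)-p)).reshape(W.shape)
m=(abs(L[...,0])<.04)&(abs(L[...,1])<.07)&(L[...,2]>.065)&(L[...,2]<.095)
b=W[m]; r=cv2.minAreaRect(b[:,:2].astype(np.float32)); print('shoulder',np.round(np.r_[r[0],r[1],r[2]],4),'z',np.median(b[:,2]).round(4),len(b))
l=L[m]; print('local range',l.min(0).round(4),l.max(0).round(4)); A=np.c_[l[:,:2],np.ones(len(l))]; k=np.linalg.lstsq(A,l[:,2],rcond=None)[0]; print('slope in tool x,y deg',np.degrees(k[:2]).round(2),'z at 0',k[2])
plan([.5685,-.018,.23],down(-96.4))
cv2.imwrite('pics/t4c.png',cv2.resize(c['frame'][150:350,300:500],None,fx=2,fy=2))
E
```

```text
time_s: 14.85
tool_pos: [0.5468, -0.3364, 0.2286]
tool_rot: [-179.9, 0.1, -81.4]
force: [0.5, 0.1, -1.4]
grip_width: 0.0277
t 14.85 p [ 0.5468 -0.3364  0.2286] rpy [-1.799e+02  1.000e-01 -8.140e+01] q [ 68.2  28.1 -52.1  87.7  22.5  75.2 -67.8] F [ 0.5  0.1 -1.4] T [ 0.04 -0.08  0.  ] w 0.0277
shoulder [ 0.5043 -0.3431  0.0376  0.0284  9.1696] z 0.1464 257
local range [-0.0133  0.023   0.0655] [0.0153 0.0607 0.0948]
slope in tool x,y deg [-6.71  2.33] z at 0 0.07855739314649529
turn [0.002 0.004 0.261] then shift cm [-31.87   1.27  -0.38] | now-axes [-31.12  -7.    -0.27]
```

```bash
python3 -m creep '[[0,0,0,0,0,0.13,0],[0,0,0,0,0,0.13,0],[-4,0.15,0,0,0,0,0],[-4,0.15,0,0,0,0,0],[-4,0.15,0,0,0,0,0],[-4,0.15,0,0,0,0,0],[-4,0.15,0,0,0,0,0],[-4,0.15,0,0,0,0,0],[-4,0.15,0,0,0,0,0],[-2.5,0.1,0,0,0,0,0],[0,0,0,0,0,0,0]]'; python3 -c "
from h import *
st(); plan([.5683,-.0179,.185],down(-96.4))"
```

```text
time_s: 16.0
tool_pos: [0.5616, -0.0234, 0.2093]
tool_rot: [178.4, 0.4, -97.3]
force: [0.4, -0.3, -2.4]
grip_width: 0.0276
t 16.0 p [ 0.5616 -0.0234  0.2093] rpy [178.4   0.4 -97.3] q [  47.3   20.6  -56.4   99.3   17.2   71.3 -110.8] F [ 0.4 -0.3 -2.4] T [0.08 0.03 0.03] w 0.0276
turn [ 0.029  0.008 -0.016] then shift cm [-0.62 -0.6   2.43] | now-axes [-0.61 -0.66  2.41]
```

```bash
python3 -m creep '[[-0.6,-0.65,0,0.029,0.008,-0.016,0],[0,0,0,0,0,0,0],[0,0,0,0,0,0,0]]'; python3 - <<'E'
from h import *
st(); plan([.5683,-.0179,.185],down(-96.4))
c,W=snap('top','t5.png'); p,R=tcpR()
L=R.inv().apply((W.reshape(-1,3)-p)).reshape(W.shape)
m=(abs(L[...,0])<.03)&(abs(L[...,1])<.07)&(L[...,2]>.070)&(L[...,2]<.092)
l=L[m]; print('local range',l.min(0).round(4),l.max(0).round(4),len(l),np.median(l[:,2])); 
r=cv2.minAreaRect(W[m][:,:2].astype(np.float32)); print(np.round(np.r_[r[0],r[1],r[2]],4))
cv2.imwrite('pics/t5c.png',cv2.resize(c['frame'][150:300,110:310],None,fx=3,fy=3))
E
```

```text
time_s: 16.3
tool_pos: [0.5677, -0.0197, 0.2061]
tool_rot: [179.9, -0.1, -96.4]
force: [-1.2, -0.7, -1.9]
grip_width: 0.0276
t 16.3 p [ 0.5677 -0.0197  0.2061] rpy [ 1.799e+02 -1.000e-01 -9.640e+01] q [  46.6   20.6  -56.4   99.7   18.3   69.7 -111. ] F [-1.2 -0.7 -1.9] T [0.05 0.04 0.02] w 0.0276
turn [ 0.002 -0.002  0.   ] then shift cm [-0.18 -0.04  2.11] | now-axes [-0.19 -0.04  2.11]Traceback (most recent call last):
  File "<stdin>", line 6, in <module>
    return umr_minimum(a, axis, None, out, keepdims, initial, where)
ValueError: zero-size array to reduction operation minimum which has no identity
```

```bash
python3 - <<'E'
from h import *
c,W=snap('side','s5.png'); t=cv2.imread('pics/t5.png')
cv2.imwrite('pics/v5.png',np.hstack([cv2.resize(c['frame'][150:350,120:360],(480,400)),cv2.resize(t[150:310,180:308],(320,400))]))
E
```

```text
(no output)
```

View pics/v5.png

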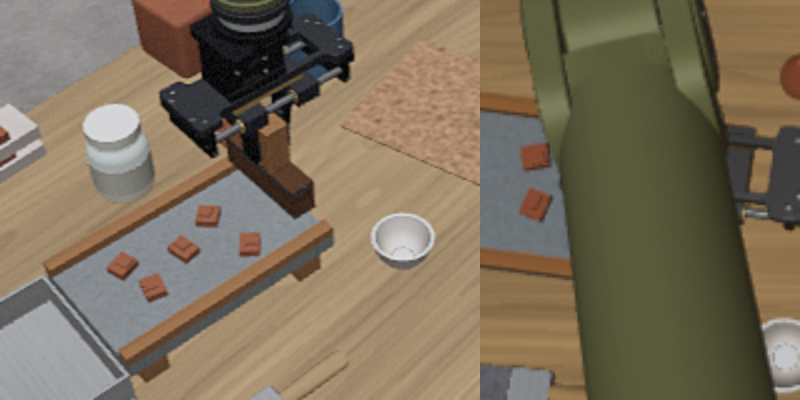

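The side view shows the scraper held over the far end of the channel at about (265,165), behind all five chips. I'll check its offset to the tool in the side depth, and the strips from the start map.

```bash
python3 - <<'E'
from h import *
c,W=snap('side'); p,R=tcpR()
L=R.inv().apply((W.reshape(-1,3)-p)).reshape(W.shape)
m=(abs(L[...,0])<.022)&(abs(L[...,1])<.075)&(L[...,2]>.07)&(L[...,2]<.125)
l=L[m]; print(len(l)); print(np.percentile(l,[0.5,2,50,98,99.5],axis=0).round(4))
f=l[(l[:,2]>.09)&(l[:,2]<.115)&(l[:,0]<-.008)&(abs(l[:,1])<.055)] # front face (tool -x = tray side)
A=np.c_[f[:,1:],np.ones(len(f))]; k=np.linalg.lstsq(A,f[:,0],rcond=None)[0]; print('front face x=',np.round(k,4),len(f),'yaw/tilt deg',np.degrees(k[:2]).round(2))
b=np.array([.580,.0864]); ax=np.array([.99377,-.11147]); ay=np.array([.11147,.99377])
T=np.load('top0.npy').reshape(-1,3); d=T[:,:2]-b; X,Y,Z=d@ax,d@ay,T[:,2]
for n,W0 in(('top',T),('side',np.load('side0.npy').reshape(-1,3))):
    d=W0[:,:2]-b; X,Y,Z=d@ax,d@ay,W0[:,2]
    for lo,hi in((-.11,-.06),(-.02,.03),(.06,.11)):
        q=(Y>lo)&(Y<hi)&(Z>.0595)&(Z<.07)&(abs(X)>.058)&(abs(X)<.09); print(n,'strips inner/outer',np.percentile(X[q&(X<0)],[1,99]).round(4),np.percentile(X[q&(X>0)],[1,99]).round(4))
E
```

```text
790
[[-0.0151 -0.0558  0.071 ]
 [-0.0147 -0.0508  0.0729]
 [-0.0118  0.0313  0.093 ]
 [ 0.0135  0.0643  0.1222]
 [ 0.0154  0.0655  0.1236]]
front face x= [ 0.0007  0.0082 -0.014 ] 216 yaw/tilt deg [0.04 0.47]
top strips inner/outer [-0.0821 -0.0664] [0.0651 0.0822]
top strips inner/outer [-0.0819 -0.0663] [0.0652 0.0817]
top strips inner/outer [-0.0822 -0.0664] [0.0655 0.082 ]
side strips inner/outer [-0.0856 -0.067 ] [0.0622 0.081 ]
side strips inner/outer [-0.0855 -0.0666] [0.0614 0.0811]
side strips inner/outer [-0.0851 -0.0664] [0.0618 0.0806]
```

```bash
python3 -m creep '[[0,-0.1,1.0,0,0,0,0],[0,0,0.9,0,0,0,0],[0,0,0.4,0,0,0,0],[0,0,0,0,0,0,0]]'; python3 -c "
from h import *
st(); plan([.5687,-.0179,.175],down(-96.4))"
```

```text
time_s: 16.85
tool_pos: [0.5689, -0.0221, 0.181]
tool_rot: [179.9, -0.1, -96.6]
force: [-0.5, -0.2, -2.7]
grip_width: 0.0277
t 16.85 p [ 0.5689 -0.0221  0.181 ] rpy [ 1.799e+02 -1.000e-01 -9.660e+01] q [  45.8   22.3  -55.5  101.    19.9   67.3 -112.2] F [-0.5 -0.2 -2.7] T [ 0.05  0.04 -0.01] w 0.0277
turn [ 0.002 -0.002 -0.004] then shift cm [-0.42  0.06  0.6 ] | now-axes [-0.42  0.07  0.59]
```

```bash
python3 -m creep '[[0,0.05,0.3,0,0,0,0],[0,0,0.2,0,0,0,0],[0,0,0.1,0,0,0,0]]'; python3 -c "
from h import *
st()"
```

```text
time_s: 17.15
tool_pos: [0.5684, -0.022, 0.1745]
tool_rot: [179.9, -0.1, -96.6]
force: [0.3, -0.4, -2.7]
grip_width: 0.0276
t 17.15 p [ 0.5684 -0.022   0.1745] rpy [ 1.799e+02 -1.000e-01 -9.660e+01] q [  45.6   22.6  -55.3  101.5   20.2   66.7 -112.5] F [ 0.3 -0.4 -2.7] T [ 0.02  0.02 -0.01] w 0.0276
```

```bash
python3 -m creep '[[0,0,0.1,0,0,0,0],[0,0,0.1,0,0,0,0]]'; python3 -m creep '[[0,0,0.1,0,0,0,0]]'; python3 -m creep '[[0,0,0.1,0,0,0,0]]'
```

```text
time_s: 17.35
tool_pos: [0.5684, -0.0218, 0.1735]
tool_rot: [179.9, -0.1, -96.6]
force: [-6.0, -0.1, 9.8]
grip_width: 0.0278
time_s: 17.45
tool_pos: [0.5685, -0.0217, 0.1736]
tool_rot: [179.9, -0.2, -96.6]
force: [-4.1, 0.2, 4.8]
grip_width: 0.0275
time_s: 17.55
tool_pos: [0.5685, -0.0216, 0.1736]
tool_rot: [179.9, -0.2, -96.6]
force: [-3.4, -1.1, 5.6]
grip_width: 0.0275
```

```bash
python3 -m creep '[[0,0,0.15,0,0,0,0]]'; python3 -m creep '[[0,0,0.2,0,0,0,0]]';python3 -m creep '[[0,0,0.2,0,0,0,0]]'
```

```text
time_s: 17.65
tool_pos: [0.5685, -0.0215, 0.1735]
tool_rot: [179.9, -0.3, -96.6]
force: [-6.3, -0.2, 11.5]
grip_width: 0.0279
time_s: 17.75
tool_pos: [0.5685, -0.0213, 0.1735]
tool_rot: [179.9, -0.4, -96.6]
force: [-8.4, -1.7, 17.1]
grip_width: 0.0279
time_s: 17.85
tool_pos: [0.5686, -0.0211, 0.1736]
tool_rot: [179.9, -0.5, -96.6]
force: [-6.5, -1.1, 13.7]
grip_width: 0.0279
```

```bash
python3 -m creep '[[-0.5,0,0.15,0,0.004,0.002,0],[-0.8,0,0.15,0,0.004,0.002,0],[-0.8,0,0.15,0,0,0,0]]';  python3 -c "
from h import *
st(); plan([.5949,.2195,.1736],down(-96.4))"
```

```text
time_s: 18.15
tool_pos: [0.5734, -0.0064, 0.1735]
tool_rot: [-179.8, -1.6, -97.2]
force: [-3.0, -4.4, 8.0]
grip_width: 0.0279
t 18.15 p [ 0.5734 -0.0064  0.1735] rpy [-179.8   -1.6  -97.2] q [  42.5   23.   -54.7  101.    22.    67.  -116.1] F [-3.  -4.4  8. ] T [-1.15  0.35 -0.17] w 0.0279
turn [-0.004 -0.028 -0.014] then shift cm [-2.269e+01  3.800e-01 -1.000e-02] | now-axes [-22.67   0.7   -0.65]
```

```bash
python3 -m creep '[[-0.8,0.2,0.15,0,-0.025,-0.01,0],[-0.8,0.1,0.15,0,-0.015,-0.004,0],[-0.8,0.05,0.15,0,-0.01,0,0]]';  python3 -c "
from h import *
st(); plan([.5949,.2195,.1736],down(-96.4))"
```

```text
time_s: 18.45
tool_pos: [0.576, 0.0123, 0.1733]
tool_rot: [-179.3, 0.7, -96.5]
force: [-1.6, -6.2, 10.3]
grip_width: 0.0274
t 18.45 p [0.576  0.0123 0.1733] rpy [-179.3    0.7  -96.5] q [  42.7   23.3  -55.8  101.2   20.5   65.7 -115.7] F [-1.6 -6.2 10.3] T [-1.68  1.26  0.2 ] w 0.0274
turn [-0.012  0.013 -0.002] then shift cm [-20.8    0.43  -0.03] | now-axes [-20.8    0.46   0.23]
```

```bash
python3 -m creep '[[-0.8,0.3,0.15,-0.012,0.005,0,0],[-0.8,0.2,0.15,0,0.002,0,0],[-0.8,0.1,0.15,0,-0.002,0,0],[-0.8,0.1,0.15,0,-0.002,0,0]]';  python3 -c "
from h import *
st(); plan([.5949,.2195,.1736],down(-96.4))"
```

```text
time_s: 18.85
tool_pos: [0.5779, 0.0366, 0.1733]
tool_rot: [-179.3, -0.2, -96.8]
force: [0.1, -6.4, 11.2]
grip_width: 0.0273
t 18.85 p [0.5779 0.0366 0.1733] rpy [-179.3   -0.2  -96.8] q [  39.3   23.7  -55.4  100.7   21.7   66.3 -119.4] F [ 0.1 -6.4 11.2] T [-1.63  1.05  0.27] w 0.0273
turn [-0.012 -0.004 -0.008] then shift cm [-18.36   0.35  -0.03] | now-axes [-18.36   0.49  -0.1 ]
```

```bash
python3 -m creep '[[-0.9,0.2,0.15,-0.01,-0.004,-0.006,0],[-0.9,0.1,0.15,-0.003,-0.002,-0.002,0],[-0.9,0.1,0.15,0,-0.002,-0.002,0],[-0.9,0.1,0.15,0,-0.002,-0.002,0],[-0.9,0.1,0.15,0,-0.002,-0.002,0],[-0.9,0.1,0.15,0,-0.002,-0.002,0]]';  python3 -c "
from h import *
st(); plan([.5949,.2195,.1736],down(-96.4))"
```

```text
time_s: 19.45
tool_pos: [0.5846, 0.0785, 0.1735]
tool_rot: [-179.1, -0.7, -96.4]
force: [-1.9, -7.1, 12.4]
grip_width: 0.0273
t 19.45 p [0.5846 0.0785 0.1735] rpy [-179.1   -0.7  -96.4] q [  34.1   25.2  -55.2   99.1   23.4   67.1 -124.1] F [-1.9 -7.1 12.4] T [-1.72  1.01  0.28] w 0.0273
turn [-0.015 -0.012  0.001] then shift cm [-1.413e+01  5.500e-01 -1.000e-02] | now-axes [-14.13   0.54  -0.19]
```

```bash
python3 -m creep '[[-0.9,0.4,0.15,-0.012,-0.008,0,0],[-0.9,0.3,0.15,-0.006,-0.004,0,0],[-0.9,0.25,0.15,-0.003,-0.004,0,0],[-0.9,0.2,0.15,-0.003,-0.003,0,0],[-0.9,0.2,0.15,-0.003,-0.003,0,0]]';  python3 -c "
from h import *
st(); plan([.5949,.2195,.1736],down(-96.4))"
```

```text
time_s: 19.95
tool_pos: [0.5847, 0.1141, 0.1733]
tool_rot: [-179.6, -0.4, -96.9]
force: [0.0, -6.8, 10.6]
grip_width: 0.0274
t 19.95 p [0.5847 0.1141 0.1733] rpy [-179.6   -0.4  -96.9] q [  30.4   26.3  -55.2   98.    23.7   67.9 -128. ] F [ 0.  -6.8 10.6] T [-1.98  0.25  0.01] w 0.0274
turn [-0.007 -0.007 -0.008] then shift cm [-10.58   0.16  -0.03] | now-axes [-10.58   0.24  -0.11]
```

Tracking well; another stretch.

```bash
python3 -m creep '[[-0.9,0.2,0.15,-0.006,-0.006,-0.006,0],[-0.9,0.15,0.15,-0.003,-0.004,-0.002,0],[-0.9,0.15,0.15,-0.003,-0.004,-0.002,0],[-0.9,0.15,0.15,-0.003,-0.003,-0.002,0],[-0.9,0.15,0.15,-0.003,-0.003,-0.002,0],[-0.9,0.15,0.15,-0.003,-0.003,-0.002,0]]';  python3 - <<'E'
from h import *
st(); plan([.5949,.2195,.1736],down(-96.4))
c,W=snap('side','s6.png'); c2,W=snap('top','t6.png')
cv2.imwrite('pics/v6.png',np.hstack([cv2.resize(c['frame'][200:400,60:300],(480,400)),cv2.resize(c2['frame'][150:310,100:228],(320,400))]))
E
```

```text
time_s: 20.55
tool_pos: [0.5908, 0.1563, 0.1732]
tool_rot: [-179.7, -0.3, -96.6]
force: [-0.5, -7.4, 10.1]
grip_width: 0.0275
t 20.55 p [0.5908 0.1563 0.1732] rpy [-179.7   -0.3  -96.6] q [  25.4   28.3  -54.7   95.7   25.    68.8 -132. ] F [-0.5 -7.4 10.1] T [-1.89  0.15 -0.01] w 0.0275
turn [-0.006 -0.005 -0.003] then shift cm [-6.33  0.29 -0.04] | now-axes [-6.33  0.31 -0.07]
```

View pics/v6.png

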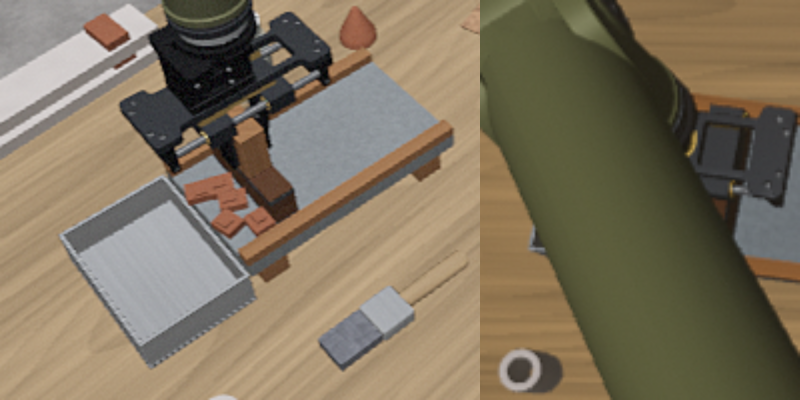

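```bash
python3 -m creep '[[-0.9,0.25,0.15,-0.006,-0.005,-0.003,0],[-0.9,0.15,0.15,-0.003,-0.004,-0.002,0],[-0.9,0.15,0.15,-0.003,-0.004,-0.002,0],[-0.9,0.15,0.15,-0.003,-0.003,-0.002,0]]';  python3 - <<'E'
from h import *
st(); plan([.594,.2125,.1736],down(-96.4))
E
```

```text
time_s: 21.05
tool_pos: [0.5944, 0.1872, 0.1732]
tool_rot: [-179.7, 0.2, -96.4]
force: [-1.2, -5.6, 8.7]
grip_width: 0.0276
t 21.05 p [0.5944 0.1872 0.1732] rpy [-179.7    0.2  -96.4] q [  22.    29.8  -54.5   94.1   25.6   69.2 -134.6] F [-1.2 -5.6  8.7] T [-1.76 -0.03 -0.03] w 0.0276
turn [-0.005  0.003 -0.001] then shift cm [-2.51  0.32 -0.04] | now-axes [-2.51  0.32 -0.03]
```

```bash
python3 -m creep '[[-0.9,0.2,0.15,-0.004,0,0,0],[-0.9,0.15,0.15,-0.003,-0.002,-0.002,0],[-0.8,0.15,0.15,-0.003,-0.002,-0.002,0],[-0.4,0.1,0.12,0,0,0,0],[0,0,0.1,0,0,0,0]]';  python3 - <<'E'
from h import *
st(); plan([.594,.2125,.1736],down(-96.4))
c,W=snap('side','s7.png'); np.save('s7.npy',W)
cv2.imwrite('pics/v7.png',cv2.resize(c['frame'][220:400,60:260],(600,540)))
E
```

```text
time_s: 21.55
tool_pos: [0.5973, 0.2136, 0.1732]
tool_rot: [-179.6, -0.0, -96.5]
force: [-2.0, -2.0, 6.7]
grip_width: 0.0278
t 21.55 p [0.5973 0.2136 0.1732] rpy [-179.6   -0.   -96.5] q [  18.6   31.   -54.    92.4   26.6   69.9 -137.2] F [-2.  -2.   6.7] T [-0.36  0.81 -0.  ] w 0.0278
turn [-0.007 -0.001 -0.001] then shift cm [ 0.15  0.32 -0.04] | now-axes [ 0.15  0.31 -0.04]
```

View pics/v7.png

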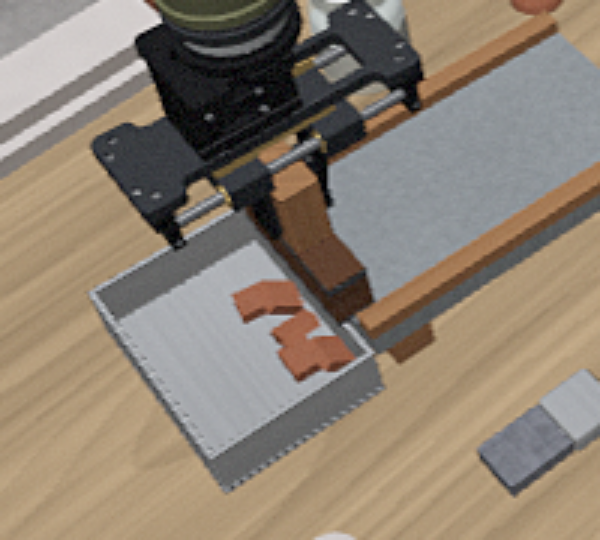

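```bash
python3 -m creep '[[0.5,0,-2,0,0,0,0],[1,0,-3.5,0,0,0,0],[3,0,-1,0,0,0,0],[4,0,0,0,0,0,0],[4,0,0,0,0,0,0],[4,0,0,0,0,0,0]]';  python3 - <<'E'
from h import *
st()
c,W=snap('side','s8.png')
f=c['frame'].astype(int); red=(f[...,2]>1.5*f[...,0])&(f[...,2]>1.4*f[...,1])
tr=np.array([.580,.0864])+np.array([.11147,.99377])*.192
ax=np.array([.99377,-.11147]); ay=np.array([.11147,.99377])
d=W[...,:2]-tr; X,Y=d@ax,d@ay
m=red&(abs(X)<.09)&(abs(Y)<.075)&(W[...,2]<.08)
n,l,s,ce=cv2.connectedComponentsWithStats(m.astype(np.uint8))
for i in range(1,n):
    q=l==i
    if s[i,4]>15: print(s[i,4],'X',X[q].min().round(3),X[q].max().round(3),'Y',Y[q].min().round(3),Y[q].max().round(3),'z',W[q][:,2].min().round(3),W[q][:,2].max().round(3))
m=red&(abs(X)<.066)&(Y<-.066)&(Y>-.31)&(W[...,2]>.05)&(W[...,2]<.07); print('red on board px',m.sum())
cv2.imwrite('pics/v8.png',cv2.resize(c['frame'][260:380,80:200],(600,600),interpolation=cv2.INTER_CUBIC))
plan([.5476,-.3365,.23],down(-81.6))
E
```

```text
time_s: 22.2
tool_pos: [0.5752, 0.0586, 0.2363]
tool_rot: [-179.9, 0.8, -95.3]
force: [0.6, -1.0, -2.6]
grip_width: 0.0279
t 22.2 p [0.5752 0.0586 0.2363] rpy [-179.9    0.8  -95.3] q [  40.    20.5  -58.1   96.6   17.4   72.6 -116.9] F [ 0.6 -1.  -2.6] T [-0.08  0.   -0.  ] w 0.0279
26 X 0.063 0.08 Y -0.074 -0.061 z 0.05 0.065
558 X -0.063 0.041 Y -0.055 -0.014 z 0.003 0.027
30 X -0.086 -0.068 Y -0.075 -0.061 z 0.051 0.065
red on board px 164
turn [-0.001  0.006 -0.25 ] then shift cm [37.69  8.38  0.52] | now-axes [38.6  -1.19  0.29]
```

View pics/v8.png

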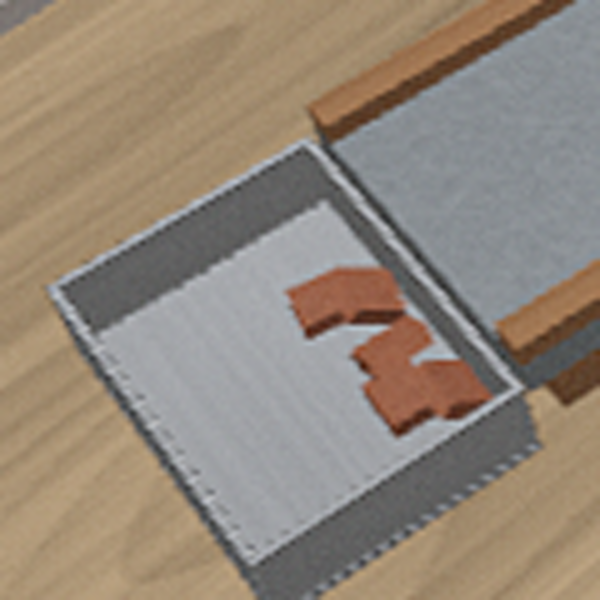

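The view shows all five chips in the tray at about (290–490, 270–435), below the rim (highest point 27 mm), and the end of the board clear. I'm taking the scraper back to the mat.

```bash
python3 -m creep '[[0,0,0,0,0.003,-0.125,0],[0,0,0,0,0.003,-0.125,0],[4,0.85,-0.2,0,0,0,0],[4,0.85,-0.2,0,0,0,0],[4,0.85,-0.2,0,0,0,0],[4,0.85,-0.2,0,0,0,0],[4,0.85,-0.2,0,0,0,0],[4,0.85,-0.2,0,0,0,0],[4,0.85,-0.2,0,0,0,0],[4,0.85,-0.2,0,0,0,0],[3,0.7,0,0,0,0,0],[0,0,0,0,0,0,0]]'; python3 -c "
from h import *
st(); plan([.5476,-.3365,.14],down(-81.6))"
```

```text
time_s: 23.45
tool_pos: [0.5538, -0.3176, 0.2396]
tool_rot: [-179.9, 0.9, -80.8]
force: [-0.1, -0.4, -2.0]
grip_width: 0.0278
t 23.45 p [ 0.5538 -0.3176  0.2396] rpy [-179.9    0.9  -80.8] q [ 67.4  27.8 -53.1  87.1  21.7  76.6 -68.5] F [-0.1 -0.4 -2. ] T [-0.11  0.01  0.  ] w 0.0278
turn [-0.002  0.015  0.014] then shift cm [1.78 0.89 9.96] | now-axes [1.92 0.93 9.94]
```

```bash
python3 -m creep '[[0,0.3,3,-0.002,0.015,0,0],[0,0,3,0,0,0,0],[0,0,2,0,0,0,0],[0,0,0.5,0,0,0,0],[0,0,0,0,0,0,0]]'; python3 -c "
from h import *
st(); p,R=tcpR(); plan([p[0],p[1],.1265],down(-80.8))"
```

```text
time_s: 23.95
tool_pos: [0.5523, -0.3137, 0.1495]
tool_rot: [-179.8, 0.4, -80.8]
force: [1.0, 0.1, -1.4]
grip_width: 0.0279
t 23.95 p [ 0.5523 -0.3137  0.1495] rpy [-179.8    0.4  -80.8] q [ 65.9  31.7 -50.8  93.2  25.6  67.6 -71.4] F [ 1.   0.1 -1.4] T [ 0.04 -0.    0.01] w 0.0279
turn [-0.004  0.007 -0.   ] then shift cm [ 0.  -0.   2.3] | now-axes [0.02 0.01 2.3 ]
```

```bash
python3 -m creep '[[0,0,1.2,-0.004,0.007,0,0],[0,0,0.6,0,0,0,0],[0,0,0.2,0,0,0,0],[0,0,0.1,0,0,0,0],[0,0,0.1,0,0,0,0]]'; python3 -c "
from h import *
st()"
```

```text
time_s: 24.45
tool_pos: [0.5548, -0.3127, 0.129]
tool_rot: [-179.8, -0.2, -80.7]
force: [0.3, -0.4, -2.2]
grip_width: 0.0277
t 24.45 p [ 0.5548 -0.3127  0.129 ] rpy [-179.8   -0.2  -80.7] q [ 64.9  32.8 -49.9  94.2  27.1  65.5 -72.6] F [ 0.3 -0.4 -2.2] T [-0.01 -0.03  0.01] w 0.0277
```

```bash
python3 -m creep '[[0,0,0.15,0,0,0,0],[0,0,0.1,0,0,0,0]]'; python3 -m creep '[[0,0,0.1,0,0,0,0]]'; python3 -m creep '[[0,0,0.1,0,0,0,0]]'
```

```text
time_s: 24.65
tool_pos: [0.5553, -0.3131, 0.1272]
tool_rot: [-179.7, -0.2, -80.7]
force: [-1.1, -0.5, -2.5]
grip_width: 0.0277
time_s: 24.75
tool_pos: [0.5554, -0.3132, 0.1263]
tool_rot: [-179.7, -0.2, -80.8]
force: [-1.3, -0.5, 0.1]
grip_width: 0.0277
time_s: 24.85
tool_pos: [0.5554, -0.3132, 0.1262]
tool_rot: [-179.7, -0.2, -80.8]
force: [-4.7, 1.6, 9.6]
grip_width: 0.0275
```

Contact with the mat at the expected height. I'll release, rise straight up and look.

```bash
python3 -m creep '[[0,0,0,0,0,0,0.5],[0,0,0,0,0,0,0.7],[0,0,0,0,0,0,0.9],[0,0,0,0,0,0,0.9],[0,0,0,0,0,0,0.9],[0,0,-1,0,0,0,0.9],[0,0,-2,0,0,0,0.9],[0,0,-3,0,0,0,0.9],[0,0,-3.5,0,0,0,0.9],[-4,0,-2,0,0,0,0.9],[-4,0,-2,0,0,0,0.9],[-4,0,0,0,0,0,0.9],[-4,0,0,0,0,0,0.9],[-4,0,0,0,0,0,0.9],[0,0,0,0,0,0,0.9]]'; python3 - <<'E'
from h import *
import stand
st()
c,W=snap('top','t9.png'); stand.standing(W,(.555,-.313))
cv2.imwrite('pics/v9.png',c['frame'])
z=W[...,2];V,U=np.mgrid[0:480,0:640]
for n,(a,b,e,f) in dict(bowl=(285,318,276,308),cone=(299,320,170,191),jar=(230,268,135,176),mug=(345,400,140,186)).items():
    m=(U>a)&(U<b)&(V>e)&(V<f)&(z>.01)&(z<.12); print(n,np.round(np.nanmean(W[m],0),3))
E
```

```text
time_s: 26.35
tool_pos: [0.5241, -0.1083, 0.2727]
tool_rot: [-179.2, -0.6, -80.9]
force: [-0.9, 0.3, -0.7]
grip_width: 0.0781
t 26.35 p [ 0.5241 -0.1083  0.2727] rpy [-179.2   -0.6  -80.9] q [ 65.3  11.5 -62.5 100.   11.   74.  -80.5] F [-0.9  0.3 -0.7] T [ 0.04 -0.02  0.05] w 0.0781
top face [ 0.5542 -0.3146  0.0461  0.0285  8.9894] z 0.1006 272
slopes deg [ 2.23 -3.83]
shoulder [ 0.5542 -0.3147  0.121   0.029   9.2575] z 0.0442 382
bowl [nan nan nan]
cone [nan nan nan]
jar [0.748 0.044 0.087]
mug [ 0.748 -0.262  0.054]<stdin>:8: RuntimeWarning: Mean of empty slice
```

View pics/v9.png

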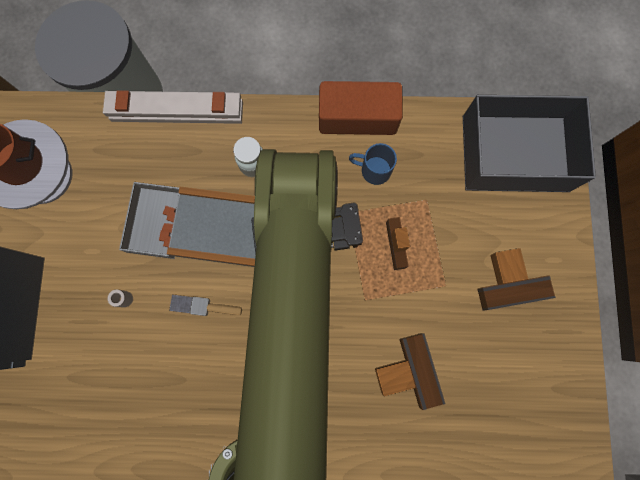

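The scraper stands upright on the mat at (398,243), with the chips in the tray and the board bare. The arm hides the bowl and the cone here, so I check those from the side camera, then hand in.

```bash
python3 - <<'E'
from h import *
W0=np.load('side0.npy'); c,W=snap('side')
for n,x,y in(('bowl',.434,-.089),('cone',.71,-.1)):
    for w in(W0,W):
        m=(np.hypot(w[...,0]-x,w[...,1]-y)<.05)&(w[...,2]>.01)&(w[...,2]<.06); print(n,m.sum(),np.round(np.nanmean(w[m],0),4))
print(env.get_obs()['force']); order.sign_off()
E
```

```text
bowl 560 [ 0.4363 -0.0938  0.0273]
bowl 568 [ 0.4362 -0.0936  0.0274]
cone 219 [ 0.7062 -0.0933  0.0251]
cone 219 [ 0.7062 -0.0929  0.0254]
[ 0.15101642 -1.13024978  0.03986236]
the job is handed in; nothing more can be done
```

The job is done and handed in at about 26 s of the 72 s allowed. No verdict is reported, so what follows rests on my own checks.

**What I did:** I stood the scraper on its sole on the mat, let go, and took it again from above across its thickness. I then wiped all five chips off the open end of the board into the tray. Finally I stood the scraper back on the mat and released it.

**Pressing force:** During the wipe the wrist readings put the sole's force on the board at about 9–15 N. The highest reading, about 20 N, came while first pressing down. The readings were taken between moves, so brief peaks could have been missed.

**Last checks:**
- **Scraper:** it stands near the mat's centre at (0.554, -0.315). Its top is at 100.6 mm, against the expected 101.5 mm. The fitted slope of the top face was 2–4°, which is within the noise on so small a patch.
- **Chips:** all five were in the tray, with their highest point 27 mm up, well below the 44 mm rim. The board looked bare in the pictures. A colour count still flagged 164 red pixels around the board, which I took to be the wooden strips or the scraper and did not look into.
- **Bystanders:** bowl and cone are unmoved to within 0.5 mm, and the mug gave the same position as at the start. The jar read about 5 mm different, but the arm partly hid it and nothing came near it. Brush and prop look unchanged in the last picture.
- **Robot:** it touches nothing.

I viewed nine pictures of the ten budgeted.

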